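Log and open a twist-cap jar

ROBOT

A 6-joint arm with a two-finger parallel gripper is mounted at the origin on the work surface; the furniture and walls round the work are solid. World frame = base frame: x ahead of the robot, y to its left, z up, the work surface at z = 0. Lengths are in mm, angles in rad, forces in N, time in s.
With the tool pointing down it reaches from about 200 to 875 mm from the base axis. Payload 3.4 kg.
Tool frame: the origin (TCP) lies on the centre line of the jaws, within the pads' length; the fingertips stand 11 mm ahead of it and the grasp point (between the pads) lies 8 mm behind it; z points along the fingers, y is the line along which they close (so a half turn about z gives the same grasp; the last joint's range is limited). The gripper opens to 94 mm and grips with 3 to 60 N. Pads are 16 mm wide; open, the fingers measure 119 mm over their backs; the gripper's body (75 mm by 177 mm) begins 78 mm behind the grasp point.
Start: joints at [-1.232, 0.276, 1.505, -0, 1.361, -0.121], TCP at [255.172, -515.317, 216.493] pointing down, gripper open.
Joint ranges: [-2.89, 2.89], [-0.75, 2.08], [0.22, 2.7], [-1.18, 4.32], [0.11, 2.71], [-2.7, 2.7]. Speed limits (rad/s): [2.57, 2.57, 3.14, 3.14, 3.14, 3.14].

INTERFACE

Orientations are given as a unit quaternion [x, y, z, w].
In Python, from cell import ctrl, optics, ticket gives the robot as it stands.
- The arm moves only by the tool move_arm, never from a script. Its arguments are lists of equal length, an entry for each row: "gripper": the closure, from 0 (fully open) to 1 (shut); "delta_pos": the shift along the tool's x, y, z in units of 40 mm (1.0 is 40 mm), a list of three; "twist": the turn about the tool's z in units of 5 degrees (1.0 is 5 degrees). In form: {"gripper": [gripper, ...], "delta_pos": [[dx, dy, dz], ...], "twist": [twist, ...]}. A call has 1 to 5 rows; each row is the pose to reach, as a shift and turn from the pose commanded when the call began, along the tool's axes at that moment; what a row does not reach only later rows make up. A row lasts 1/12 s, in which the tool goes at most 41.7 mm and 7.16 degrees, less where a joint would pass 70% of its speed; a pose out of reach is approached as far as the arm can. A call with a gripper value outside its range is refused whole. The fingers move at their own pace and stop on an object; "newtons" is the grip in N (left out, the last holds). Time passes only in rows, so rows that repeat a pose let the fingers close. It gives the time, the measured TCP pose, the force, the opening and the grip force at its end, in the units of the state.
- ctrl.state(): the state, without advancing time (a new reading comes with each control period).
- optics.get_image(name): name is "side" or "top"; returns the picture (400x640x3 uint8, red, green, blue); there is no depth.
- optics.camera_model(name): a dict with "mtx" (3x3 intrinsics, pixels), "k1" (the pictures are not rectified: a ray, as slopes to the right and down, at radius r is drawn at 1 + k1 r^2 times it, then the intrinsics apply), "extrinsics" (4x4, takes a point from camera to world coordinates). Camera axes: x right, y down, z forward; pixel columns grow to the right and rows downward; lengths in mm; the calibration is good to about 2 mm. A picture is of the moment at which its call begins. camera_model takes no time and is no camera call.
- ticket.close_job(): hands the job in; it is judged then, once.
The state is a dict: "t": time; "qpos": joint angles; "joint_vel": joint speeds; "joint_torque": joint torques, N m; "position": TCP position; "tcp_rot": TCP orientation; "contact_force": force on the tool from outside, world axes, zero at the start; "wrist_torque": the same for the moment, N m; "opening": finger opening in mm; "grip_force": force on a finger pad.
Only numpy, scipy, OpenCV 4.12 (cv2) and the standard library are available. Lean on these libraries where they do the work, as an engineer would, in place of code of your own. Each camera call takes 0.05 s, during which the arm holds its last target. There are 200 camera calls.

TASK

Log the jar that is about to be opened: swing the small lever on top of the bench tally counter all the way to its stop, then let it spring back. Then open the amber jar that stands in the square metal nest: grip its tight white cap, twist it anticlockwise (seen from above) while the nest keeps the jar from turning, stop turning once the threads let go, and lift the cap straight up without pulling the jar out of the nest. Finish while still holding the cap level, clear of the jar and a few centimetres above its mouth; do not put it down, and leave the other jar and the other things on the table where they are.

Things in the scene. Friction and masses are not known exactly. Their poses are not given: they have to be found in the camera images.
- nest: Fixed aluminium nest, 96 x 96 mm base plate 6 mm thick; four walls 8 mm thick, up to 24 mm above the table, round a 66 mm square pocket that keeps the jar from turning. Origin: centre of its underside, on the table; z up.
- jar: Amber jar, square body 64 x 64 mm, 56 mm high, round neck 34 mm in diameter with three short thread segments; about 0.35 kg, loose in the nest's pocket (1 mm play each side), standing on the 6 mm plate. Origin: centre of its underside; z up.
- jar_mouth (a point): Centre of the neck's top, 78 mm above the jar's underside. A sprung white seal disc here pushes up on the closed cap with about 14 N, which makes it tight; once the cap is free the disc rises 4 mm, to 86 mm above the jar's underside
- cap: White ribbed round cap, 50 mm diameter, 26 mm high, 0.03 kg, held on the jar by three inner lugs. Origin: centre of its lower edge; closed, that is 66 mm above the jar's underside (72 mm above the table; cap top 98 mm), 6 mm above the jar's shoulder. z up, x towards the small rib on its top. Turning it takes 0.15 to 0.25 N m. Lifted before it is free, it lifts the jar with it.
- cap_rib (a point): Rib on the cap's top, 20 mm from its axis along the cap's x, 26 mm above its lower edge. Cap yaw relative to the jar's x axis: 0.23 to 0.44 rad closed; turned anticlockwise (growing yaw) the lugs come free at 1.06 and meet the next threads at 1.8; best is 1.43. A turn of 1.1 rad in one grasp frees it from any start. Do not turn on past 2.1.
- counter: Fixed bench tally counter, grey housing on a dark 86 x 66 mm foot, its top 34 mm above the table; window with blank number wheels on its front (-x), round knob on its left (+y). Origin: centre of its underside; z up.
- lever_pivot (a point): Pivot of the counter's lever: upright axis 12 mm behind (+x of) the counter's origin, 37 mm above the table.
- lever_tab (a point): Middle of the top of the lever's upright black finger tab: 51 mm from the pivot axis, top 69 mm above the table; the tab is 30 mm high, 14 mm long along the lever, 5 mm thick across it. It moves with the lever. Below it the flat lever arm lies at 38 to 41 mm.
- tally_lever (a joint): Lever angle, rad. 0 = at rest: the lever points out of the counter's front right corner (230 degrees anticlockwise from the counter's +x, seen from above). It grows as the lever swings clockwise (seen from above), across the counter's front, to a hard stop at 1.0. A spring returns it; pushing the tab takes about 0.6 N at rest, 2 N at the stop.
- spare_jar: A second, shut amber jar of the same make (64 x 64 mm, 92 mm high), standing loose on the table, not in the nest; leave it alone. Origin: centre of its underside.
- vial_a: Small amber medicine vial, 26 mm diameter, 53 mm high, bystander. Origin: centre of its underside.
- vial_b: Small amber medicine vial, 22 mm diameter, 47 mm high, bystander. Origin: centre of its underside.
- stamp: Hand stamp with a black knob grip, 23 x 50 x 52 mm, bystander. Origin: centre of its underside.
- carton: Flat medicine carton, 90 x 50 x 20 mm, bystander. Origin: centre of its underside.
Mind the look-alikes: they are no part of the job. Leave any blue look-alike of the jar alone. What is shaped like the cap but turquoise is not meant.

How it is judged:
By the outcome, as a careful person would: the job done as asked, in the order asked, and still so for the second after the job is handed in, while the arm keeps its last pose, push and grip.
It also fails if it takes over 50 s, if anything falls off the work surface, if the arm or the gripper's body presses on something with over 40 N, if the wrist force passes 120 N, or if a joint passes its speed limit or range.

## Working session

There is one attempt and no reset: what is moved stays moved. The work goes in short steps, Python scripts to look and compute and a tool call to move; the robot and the scene stay as the last step left them, time stands still between calls to the robot, and variables do not carry over. Pictures are saved under pics/ and viewed, at most 10 in all, crops included, and the job is handed in when it is done.

Besides the shell and the picture viewer there is one more tool, called after ">>>" by a JSON object that holds its "method" and its "body". move_arm: Moves the arm, as the interface text tells. Its arguments: {"type":"object","properties":{"gripper":{"type":"array","items":{"type":"number"}},"delta_pos":{"type":"array","items":{"type":"array","items":{"type":"number"}}},"twist":{"type":"array","items":{"type":"number"}},"newtons":{"type":"number"}},"required":["gripper","delta_pos","twist"]}

```bash
mkdir -p pics; cat > h.py <<'E'
import numpy as np, cv2
from cell import ctrl, optics, ticket
def grab(n,f):
    im=optics.get_image(n)[:,:,::-1].copy(); cv2.imwrite('pics/'+f,im); return im
def ray(n,uv):
    m=optics.camera_model(n); K=np.array(m['mtx']); E=np.array(m['extrinsics']); k=m['k1']
    d=np.linalg.solve(K,[uv[0],uv[1],1])[:2]; u=d.copy()
    for _ in range(30): u=d/(1+k*(u@u))
    return E[:3,3], E[:3,:3]@np.r_[u,1]
def onz(n,uv,z):
    o,d=ray(n,uv); return o+d*(z-o[2])/d[2]
def proj(n,p):
    m=optics.camera_model(n); E=np.array(m['extrinsics'])
    c=E[:3,:3].T@(np.array(p)-E[:3,3]); s=c[:2]/c[2]; s=s*(1+m['k1']*(s@s))
    return (np.array(m['mtx'])@np.r_[s,1])[:2]
E
python3 - <<'E'
from h import *
a=grab('top','t0.png');b=grab('side','s0.png')
for n in('top','side'):print(np.round(optics.camera_model(n)['extrinsics'],2).tolist(), optics.camera_model(n)['mtx'])
print(ctrl.state())
E
```

```text
[[-0.01, -0.98, 0.19, 156.24], [-1.0, 0.01, -0.01, 95.11], [0.01, -0.19, -0.98, 1159.95], [0.0, 0.0, 0.0, 1.0]] [[375.86179917   0.         322.54457732]
 [  0.         375.86179917 206.08360523]
 [  0.           0.           1.        ]]
[[0.82, -0.3, 0.49, -179.08], [-0.57, -0.44, 0.69, -708.48], [0.0, -0.85, -0.53, 690.97], [0.0, 0.0, 0.0, 1.0]] [[424.10968653   0.         315.98038007]
 [  0.         424.10968653 196.95496151]
 [  0.           0.           1.        ]]
{'t': 0.1, 'qpos': array([-1.23203184e+00,  2.76532428e-01,  1.50592113e+00,  7.38683163e-06,
        1.36069823e+00, -1.20986272e-01]), 'joint_vel': array([-0.00045086, -0.00195488, -0.00344283,  0.00093397, -0.0015073 ,
        0.00118742]), 'joint_torque': array([ 2.41749192e-03, -4.05455697e+01, -2.37779582e+01,  7.02100899e-02,
        2.98193260e-02, -5.03716808e-05]), 'position': array([ 254.99622582, -514.86508739,  215.7248703 ]), 'tcp_rot': array([ 9.73694678e-01,  2.27855362e-01, -8.11285588e-05, -7.75342994e-04]), 'contact_force': array([-0.54396926, -1.82236834, -0.4587123 ]), 'wrist_torque': array([0.0821903 , 0.01245394, 0.00545187]), 'grip_force': 0.0, 'opening': 93.7357386402014}
```

View pics/t0.png

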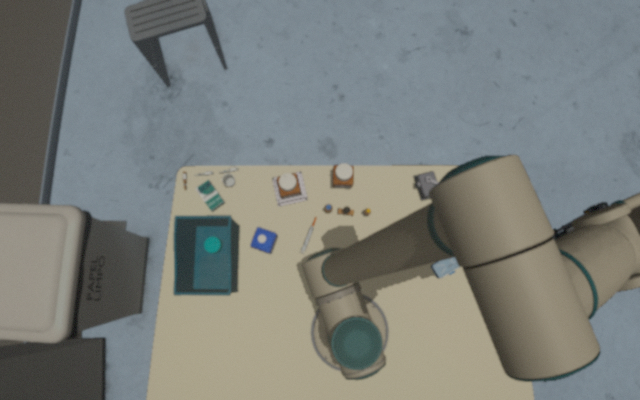

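View pics/s0.png

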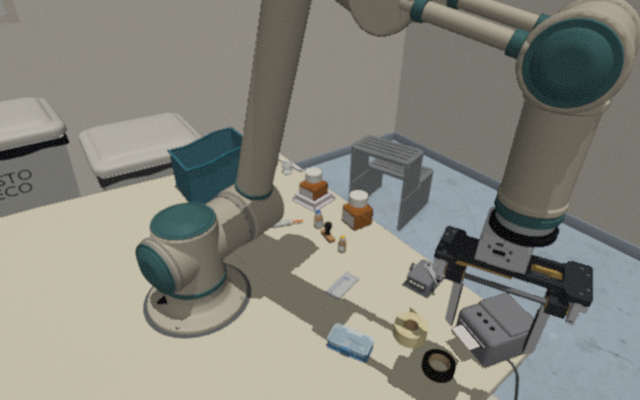

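The top view shows the nest with an amber jar at about (289,187), the spare amber jar at (343,176), a blue look-alike at (264,240), a turquoise cap in the bin at (212,244) and the counter at (427,185). The nest jar fits the description because it is amber, has a white cap and stands in the square metal frame. I'll confirm that in one enlarged crop.

```bash
python3 - <<'E'
import cv2,numpy as np
a=cv2.imread('pics/t0.png');b=cv2.imread('pics/s0.png')
L=cv2.INTER_CUBIC
c=[cv2.resize(x,(400,300),interpolation=L) for x in (a[162:207,260:320],a[162:207,400:460],b[160:220,290:370],b[250:310,385:465])]
cv2.imwrite('pics/c0.png',np.vstack([np.hstack(c[:2]),np.hstack(c[2:])]))
from h import *
for n,uv,z in [('top',(288,181),98),('top',(344,171),92),('top',(427,185),34),('side',(314,174),98),('side',(423,268),34)]: print(n,uv,onz(n,uv,z).round(0))
E
```

```text
top (288, 181) [436. 180.  98.]
top (344, 171) [468.  15.  92.]
top (427, 185) [ 438. -247.   34.]
side (314, 174) [429. 166.  98.]
side (423, 268) [ 448. -246.   34.]
```

View pics/c0.png

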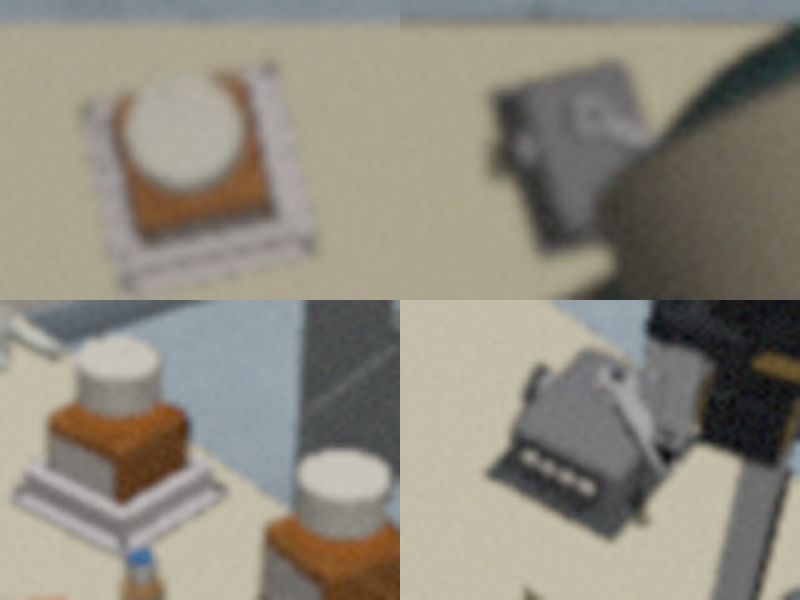

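The crop confirms it: the amber jar with the white cap is in the metal frame. The counter's number window faces the robot, its knob is on the left, and the lever points out to the right, hidden by the arm. I'll swing the arm left to see the lever.

>>> {"method": "move_arm", "body": {"gripper": [0, 0, 0, 0, 0], "delta_pos": [[0.4, -0.9, -0.4], [0.8, -1.8, -0.8], [1.2, -2.7, -1.2], [1.6, -3.6, -1.6], [2.1, -4.5, -2]], "twist": [0, 0, 0, 0, 0]}}

```text
t: 0.52
position: [249.6, -320.2, 294.4]
tcp_rot: [0.974, 0.227, -0.0, -0.001]
contact_force: [0.5, 0.2, 0.0]
opening: 93.7
grip_force: 0.0
```

>>> {"method": "move_arm", "body": {"gripper": [0, 0, 0, 0, 0], "delta_pos": [[0.4, -0.9, 0], [0.8, -1.8, 0], [1.2, -2.7, 0], [1.6, -3.6, 0], [2.1, -4.5, 0]], "twist": [0, 0, 0, 0, 0]}}

```text
t: 0.93
position: [244.6, -121.9, 294.0]
tcp_rot: [0.974, 0.227, 0.0, 0.0]
contact_force: [1.7, 0.7, 0.2]
opening: 94.2
grip_force: 0.0
```

>>> {"method": "move_arm", "body": {"gripper": [0, 0, 0, 0, 0], "delta_pos": [[0.4, -0.9, 0], [0.8, -1.8, 0], [1.2, -2.7, 0], [1.6, -3.6, 0], [2.1, -4.5, 0]], "twist": [0, 0, 0, 0, 0]}}

```text
t: 1.35
position: [239.8, 66.5, 294.4]
tcp_rot: [0.974, 0.228, 0.001, 0.0]
contact_force: [1.7, -0.6, 0.1]
opening: 94.1
grip_force: 0.0
```

```bash
python3 - <<'E'
from h import *
s=ctrl.state(); print(s['t'],s['position'],s['tcp_rot'],s['qpos'])
a=grab('top','t1.png');b=grab('side','s1.png')
L=cv2.INTER_CUBIC
p=proj('side',(440,-250,34)).astype(int); q=proj('top',(440,-250,34)).astype(int);print(p,q)
f=lambda x,p:cv2.resize(x[p[1]-30:p[1]+30,p[0]-30:p[0]+30],(400,400),interpolation=L)
cv2.imwrite('pics/c1.png',np.hstack([f(a,q),f(b,p)]))
E
```

```text
1.35 [239.8062011   66.51041906 294.37190716] [9.73751649e-01 2.27612152e-01 6.10618588e-04 2.46578341e-04] [-1.17734869e-02 -2.92791031e-01  1.87688629e+00 -1.86927606e-04
  1.55619367e+00  1.09977582e+00]
[422 270] [427 184]
```

View pics/c1.png

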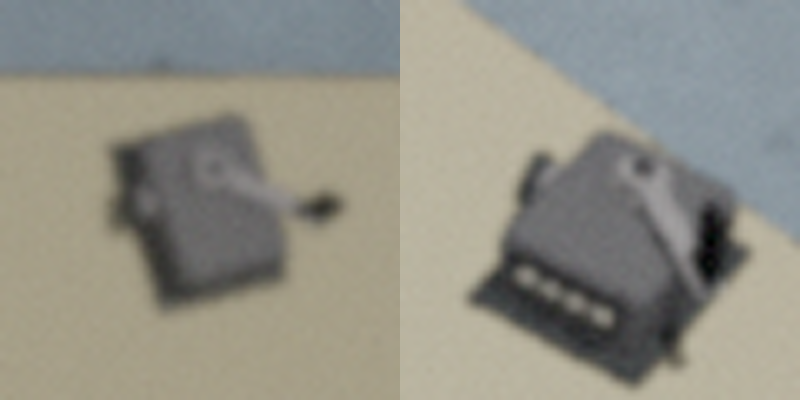

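Both crops show the lever clear of the arm. In the top crop the pivot is at (213,168) and the black tab at about (322,207). In the side crop the pivot is at (642,166) and the tab top at about (715,198).

```bash
python3 - <<'E'
from h import *
o={'top':np.array((397,154)),'side':np.array((392-60,240))}
P=lambda n,x,y,z:onz(n,o[n]+(np.array((x,y))-0)/6.667-.0,z)[:2].round(1)
for n,x,y,z in [('top',213,168,41),('side',642,166,41),('top',335,203,69),('top',322,207,54),('side',715,198,69),('side',712,275,41)]:print(n,x,y,z,P(n,x,y,z))
# housing top corners, foot corners in top
print('foot', [P('top',x,y,0) for x,y in((163,310),(285,278),(112,148))])
print('top34',[P('top',x,y,34) for x,y in((180,290),(283,268),(240,112),(140,135))])
print('sidefoot',[P('side',x,y,0) for x,y in((470,297),(637,385),(750,250))])
# cap & nest from t0
a=cv2.imread('pics/t0.png')
for n,box in (('top',(270,165,310,210)),('side',(295,160,335,205))):
    im=cv2.imread('pics/t0.png' if n=='top' else 'pics/s0.png'); x0,y0,x1,y1=box
    h=cv2.cvtColor(im[y0:y1,x0:x1],cv2.COLOR_BGR2HSV)
    m=((h[...,1]>130)&(h[...,0]<15)).astype('u1')
    m=((h[...,1]>110)&(h[...,0]<15)).astype(np.uint8)
    c=max(cv2.findContours(m,0,2)[0],key=cv2.contourArea); print(n,'amber',cv2.minAreaRect(c))
cr=np.array((260,162.));Q=lambda x,y,z:onz('top',cr+np.array((x,y))/6.667,z)[:2].round(1)
print('cap',Q(185,130,98)); print('nest',[Q(x,y,24) for x,y in((92,105),(275,70),(312,245),(128,285))])
cs=np.array((290,160.));S=lambda x,y,z:onz('side',cs+np.array((x,y-300))/5,z)[:2].round(1)
print('side cap',S(119,357,98)); print('nest',[S(x,y,24) for x,y in((15,490),(125,540),(225,487))])
E
```

```text
top 213 168 41 [ 455.2 -252.3]
side 642 166 41 [ 459.1 -250. ]
top 335 203 69 [ 431.2 -298.8]
top 322 207 54 [ 433.1 -297.9]
side 715 198 69 [ 439.4 -294. ]
side 712 275 41 [ 437.5 -300. ]
foot [array([ 396.3, -236.3]), array([ 411.6, -296.5]), array([ 476.3, -216.2])]
top34 [array([ 398.7, -235.1]), array([ 408.9, -284.4]), array([ 484.3, -269.2]), array([ 473.2, -220.8])]
sidefoot [array([ 399.2, -234.2]), array([ 415.4, -295.6]), array([ 497.2, -273.3])]
top amber ((19.286623001098633, 24.97452163696289), (9.029321670532227, 19.525909423828125), 73.61045837402344)
side amber ((18.5, 30.0), (18.0, 25.0), 90.0)
cap [434.9 180.4]
nest [array([466.7, 230. ]), array([483.2, 144.3]), array([399., 127.]), array([380.6, 212. ])]
side cap [437.  179.5]
nest [array([371.2, 191.6]), array([394.2, 111.4]), array([474.8, 124.2])]
```

```bash
cat >> h.py <<'E'
def yaw(s):
    q=s['tcp_rot']; return 2*np.arctan2(q[1],q[0])
def delta(P,y=None,s=None):
    s=s or ctrl.state(); a=yaw(s); d=np.array(P)-s['position']
    x=np.array([np.cos(a),np.sin(a),0]); yv=np.array([np.sin(a),-np.cos(a),0])
    t=0 if y is None else -np.degrees(y-a)/5
    return np.round([d@x/40,d@yv/40,-d[2]/40],3), round(t,2)
E
python3 - <<'E'
from h import *
s=ctrl.state();print(s['position'],np.degrees(yaw(s)),delta((466,-311,150),np.radians(64.7)))
E
```

```text
[239.56430635  70.76252949 294.2373375 ] 27.331681369615314 (array([ 0.647, 11.078,  3.606]), np.float64(-7.47))
```

>>> {"method": "move_arm", "body": {"gripper": [1, 1, 1, 1, 1], "delta_pos": [[0.05, 0.9, 0.2], [0.1, 1.8, 0.4], [0.15, 2.7, 0.6], [0.2, 3.6, 0.8], [0.25, 4.5, 1]], "twist": [-1, -2, -3, -4, -5], "newtons": 10}}

```text
t: 1.87
position: [330.1, -94.5, 253.9]
tcp_rot: [0.901, 0.435, 0.0, 0.0]
contact_force: [0.5, 0.2, 0.9]
opening: 63.7
grip_force: 0.0
```

```bash
python3 - <<'E'
from h import *
s=ctrl.state();print(s['position'],np.degrees(yaw(s)),delta((466,-311,150),np.radians(64.7)))
E
```

```text
[330.09506782 -94.51169738 253.87209283] 51.549084381185516 (array([-2.126,  6.026,  2.597]), np.float64(-2.63))
```

>>> {"method": "move_arm", "body": {"gripper": [1, 1, 1, 1, 1], "delta_pos": [[-0.3, 0.9, 0.4], [-0.6, 1.8, 0.8], [-0.9, 2.7, 1.2], [-1.2, 3.6, 1.6], [-1.6, 4.5, 1.9]], "twist": [-0.5, -1, -1.5, -2, -2.6]}}

```text
t: 2.28
position: [430.0, -256.8, 176.4]
tcp_rot: [0.846, 0.533, -0.0, -0.001]
contact_force: [0.4, -0.1, 0.0]
opening: 30.7
grip_force: 0.0
```

>>> {"method": "move_arm", "body": {"gripper": [1, 1, 1, 1, 1], "delta_pos": [[-0.2, 0.7, 0.3], [-0.5, 1.5, 0.6], [-0.5, 1.5, 0.7], [-0.5, 1.5, 0.7], [-0.5, 1.5, 0.7]], "twist": [0, 0, 0, 0, 0]}}

```text
t: 2.7
position: [474.5, -298.6, 149.5]
tcp_rot: [0.847, 0.532, -0.001, -0.001]
contact_force: [-0.1, 0.9, 1.2]
opening: 0.8
grip_force: 0.0
```

```bash
python3 - <<'E'
from h import *
s=ctrl.state();print(s['position'],np.degrees(yaw(s)),s['opening'],s['contact_force'],delta((466,-311,59),np.radians(64.7)))
E
```

```text
[ 474.52771259 -298.60195746  149.50616739] 64.26375663748688 0.8224207113509303 [-0.11554941  0.89629011  1.16390361] (array([-0.372, -0.057,  2.263]), np.float64(-0.09))
```

>>> {"method": "move_arm", "body": {"gripper": [1, 1, 1, 1, 1], "delta_pos": [[-0.4, 0, 0.5], [-0.4, 0, 1.3], [-0.4, 0, 2], [-0.4, 0, 2.25], [-0.4, 0, 2.25]], "twist": [0, 0, 0, 0, 0]}}

```text
t: 3.12
position: [466.9, -311.0, 59.0]
tcp_rot: [0.846, 0.533, -0.001, -0.002]
contact_force: [-0.2, 0.3, 0.1]
opening: 0.3
grip_force: 0.0
```

```bash
cat > push.py <<'E'
from h import *
piv=np.array((458.5,-250.5)); 
s=ctrl.state();print(s['t'],s['position'],np.degrees(yaw(s)),s['contact_force'])
for f in (-.15,0,.1,.2,.3,.4,.5,.6,.7,.8,.9,1,1.05,1.1,1.15):
    th=np.radians(244.7)-f; u=np.array((np.cos(th),np.sin(th)));d=np.array((u[1],-u[0]))
    C=piv+51*u-15*d; print(f,C.round(0),*delta((*C,59),th-np.pi))
E
python3 push.py
```

```text
3.1167 [ 466.87985285 -310.97058536   58.96557297] 64.35145210048663 [-0.15519936  0.30911911  0.08284039]
-0.15 [ 458. -304.] [ 0.071 -0.275 -0.001] -1.79
0 [ 450. -303.] [-0.001 -0.46  -0.001] -0.07
0.1 [ 445. -302.] [-0.032 -0.589 -0.001] 1.08
0.2 [ 440. -300.] [-0.051 -0.721 -0.001] 2.22
0.3 [ 435. -298.] [-0.057 -0.854 -0.001] 3.37
0.4 [ 430. -296.] [-0.049 -0.986 -0.001] 4.51
0.5 [ 426. -293.] [-2.800e-02 -1.117e+00 -1.000e-03] 5.66
0.6 [ 422. -289.] [ 6.000e-03 -1.246e+00 -1.000e-03] 6.81
0.7 [ 418. -285.] [ 5.20e-02 -1.37e+00 -1.00e-03] 7.95
0.8 [ 415. -281.] [ 1.11e-01 -1.49e+00 -1.00e-03] 9.1
0.9 [ 412. -277.] [ 1.810e-01 -1.602e+00 -1.000e-03] 10.24
1 [ 410. -272.] [ 2.620e-01 -1.707e+00 -1.000e-03] 11.39
1.05 [ 409. -269.] [ 3.070e-01 -1.757e+00 -1.000e-03] 11.96
1.1 [ 408. -267.] [ 3.540e-01 -1.804e+00 -1.000e-03] 12.54
1.15 [ 407. -264.] [ 4.030e-01 -1.849e+00 -1.000e-03] 13.11
```

>>> {"method": "move_arm", "body": {"gripper": [1, 1, 1, 1, 1], "delta_pos": [[0, -0.46, 0], [-0.05, -0.72, 0], [-0.05, -0.99, 0], [0, -1.25, 0], [0.1, -1.49, 0]], "twist": [0, 1.4, 2.8, 4.2, 5.6]}}

```text
t: 3.53
position: [418.7, -284.8, 63.1]
tcp_rot: [0.951, 0.309, 0.002, 0.003]
contact_force: [3.0, -1.6, -2.0]
opening: 0.1
grip_force: 1.2
```

```bash
python3 push.py | sed -n '1p;11,20p'
```

```text
3.5333 [ 418.65151192 -284.83270859   63.05112366] 35.98819318551189 [ 3.03491607 -1.60359433 -2.04760394]
0.8 [ 415. -281.] [-0.018 -0.126  0.101] 3.42
0.9 [ 412. -277.] [-0.01  -0.259  0.101] 4.57
1 [ 410. -272.] [ 0.011 -0.39   0.101] 5.72
1.05 [ 409. -269.] [ 0.027 -0.454  0.101] 6.29
1.1 [ 408. -267.] [ 0.046 -0.518  0.101] 6.86
1.15 [ 407. -264.] [ 0.068 -0.581  0.101] 7.44
```

>>> {"method": "move_arm", "body": {"gripper": [1, 1, 1, 1, 1], "delta_pos": [[0.01, -0.07, 0], [0.02, -0.14, 0], [0.03, -0.2, 0], [0.03, -0.26, 0], [0.03, -0.26, 0]], "twist": [1.4, 2.8, 4.2, 5.6, 5.6]}}

```text
t: 3.95
position: [412.9, -275.4, 62.9]
tcp_rot: [0.997, 0.072, 0.002, 0.002]
contact_force: [-0.1, -0.8, 1.6]
opening: 0.4
grip_force: 0.8
```

```bash
python3 push.py | sed -n '1p;13,20p'
```

```text
3.95 [ 412.88290122 -275.36885068   62.94895915] 8.286860418152457 [-0.14978862 -0.75428815  1.60501798]
1 [ 410. -272.] [-0.062 -0.096  0.099] 0.18
1.05 [ 409. -269.] [-0.079 -0.16   0.099] 0.75
1.1 [ 408. -267.] [-0.092 -0.225  0.099] 1.32
1.15 [ 407. -264.] [-0.101 -0.291  0.099] 1.9
```

>>> {"method": "move_arm", "body": {"gripper": [1, 1, 1, 1, 1], "delta_pos": [[-0.03, -0.05, 0.05], [-0.06, -0.1, 0.1], [-0.06, -0.13, 0.1], [-0.06, -0.16, 0.1], [-0.06, -0.16, 0.1]], "twist": [0, 0, 0, 0.4, 0.4]}}

```text
t: 4.37
position: [410.3, -272.3, 57.9]
tcp_rot: [0.998, 0.057, 0.001, 0.004]
contact_force: [-1.4, -7.7, 3.8]
opening: 0.5
grip_force: 4.2
```

```bash
python3 push.py | sed -n '1p;13,20p'; python3 - <<'E'
from h import *
a=grab('top','t2.png');b=grab('side','s2.png')
L=cv2.INTER_CUBIC
p=[422,270];q=[427,184]
f=lambda x,p:cv2.resize(x[p[1]-30:p[1]+30,p[0]-30:p[0]+30],(400,400),interpolation=L)
cv2.imwrite('pics/c2.png',np.hstack([f(a,q),f(b,p)]))
E
```

```text
4.3667 [ 410.26031252 -272.31862872   57.93746512] 6.515008899768987 [-1.44348856 -7.70590067  3.81360748]
1 [ 410. -272.] [-0.009 -0.01  -0.027] -0.18
1.05 [ 409. -269.] [-0.027 -0.074 -0.027] 0.4
1.1 [ 408. -267.] [-0.042 -0.139 -0.027] 0.97
1.15 [ 407. -264.] [-0.054 -0.204 -0.027] 1.54
```

View pics/c2.png

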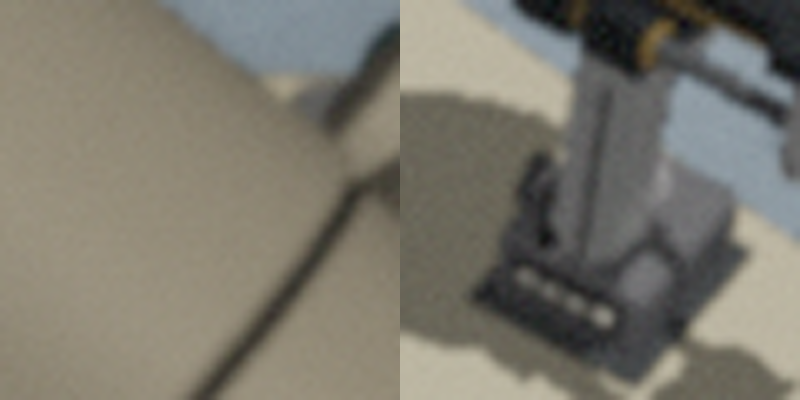

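The side crop shows the fingers across the front of the counter with the tab pressed at about (545,220). The force is 7.7 N, above the roughly 2 N spring, so this looks like the stop. I'll push slightly further to confirm, then retreat.

>>> {"method": "move_arm", "body": {"gripper": [1, 1, 1], "delta_pos": [[0, -0.04, -0.02], [0, -0.08, -0.03], [0, -0.08, -0.03]], "twist": [0, 0, 0]}}

```text
t: 4.72
position: [410.3, -271.6, 58.4]
tcp_rot: [0.998, 0.058, 0.002, 0.007]
contact_force: [-0.9, -15.3, -5.6]
opening: 0.2
grip_force: 7.4
```

>>> {"method": "move_arm", "body": {"gripper": [1, 1, 1, 1, 1], "delta_pos": [[0, 0.6, 0], [0, 1.4, 0], [0, 1.8, 0], [0, 1.8, -1], [0, 1.8, -2]], "twist": [0, 0, 0, 0, 0]}}

```text
t: 5.13
position: [414.5, -335.4, 135.6]
tcp_rot: [0.998, 0.055, -0.003, -0.004]
contact_force: [0.7, -1.2, -0.0]
opening: 0.6
grip_force: 0.0
```

>>> {"method": "move_arm", "body": {"gripper": [0, 0, 0, 0, 0], "delta_pos": [[-0.5, -0.7, -0.7], [-0.9, -1.6, -1.2], [-0.9, -2.6, -1.4], [-0.9, -3.6, -1.4], [-0.9, -4.6, -1.4]], "twist": [0, 0, 0, 0, 0]}}

```text
t: 5.55
position: [359.2, -156.1, 194.1]
tcp_rot: [0.999, 0.055, 0.0, -0.0]
contact_force: [1.6, 0.6, 0.5]
opening: 30.3
grip_force: 0.0
```

```bash
python3 - <<'E'
from h import *
for n,f,(x0,y0,x1,y1) in (('top','t0',(270,165,310,210)),('side','s0',(300,164,330,190))):
    im=cv2.resize(cv2.imread(f'pics/{f}.png')[y0:y1,x0:x1],None,fx=4,fy=4,interpolation=cv2.INTER_CUBIC); hs=cv2.cvtColor(im,cv2.COLOR_BGR2HSV)
    print(n,im[22 if n=='side' else 64,::8].tolist() )
    b=im[...,0].astype(int); m=((b>165)&(hs[...,1]<50)).astype(np.uint8)
    c=max(cv2.findContours(m,0,2)[0],key=cv2.contourArea)
    (x,y),r=cv2.minEnclosingCircle(c); bb=np.array(cv2.boundingRect(c)); M=cv2.moments(c)
    g=lambda X,Y:np.array(((X+.5)/4-.5+x0,(Y+.5)/4-.5+y0))
    print('rect',bb/4+np.array((x0,y0,0,0)),'cent',g(M['m10']/M['m00'],M['m01']/M['m00']), 'on98',onz(n,g(x,y),98).round(1),r/4)
print([ (z,proj('side',(436,181,z)).round(1),proj('top',(436,181,z)).round(1)) for z in (72,98)])
s=ctrl.state();print(s['t'],s['position'],np.degrees(yaw(s)))
E
```

```text
top [[142, 164, 172], [136, 152, 158], [140, 145, 150], [121, 125, 133], [88, 105, 127], [151, 163, 169], [161, 172, 176], [161, 173, 177], [163, 173, 177], [161, 173, 176], [162, 174, 177], [163, 173, 178], [162, 173, 178], [126, 141, 152], [93, 104, 123], [162, 163, 168], [160, 161, 168], [146, 161, 167], [144, 165, 173], [143, 165, 173]]
rect [300.25 178.     1.     1.5 ] cent [300.20343137 178.17401961] on98 [444.5 144.4  98. ] 0.6731705665588379
side [[154, 159, 160], [139, 148, 147], [145, 141, 135], [163, 164, 159], [186, 195, 196], [185, 194, 197], [184, 194, 196], [184, 192, 195], [182, 192, 196], [184, 194, 197], [169, 176, 178], [167, 161, 151], [171, 163, 150], [169, 160, 149], [168, 160, 149]]
rect [300. 164.  30.  19.] cent [317.98706651 171.37267248] on98 [433.8 168.3  98. ] 16.938068389892578
[(72, array([313.2, 179.1]), array([288.2, 183.4])), (98, array([313.2, 171.3]), array([287.5, 181.1]))]
5.55 [ 359.22731746 -156.08207219  194.12734806] 6.27458124880433
```

```bash
python3 - <<'E'
from h import *
for n,f,(x0,y0,x1,y1),ch,T in (('top','t0',(270,165,310,210),0,135),('side','s0',(300,164,330,200),1,184)):
    im=cv2.resize(cv2.imread(f'pics/{f}.png')[y0:y1,x0:x1],None,fx=4,fy=4,interpolation=cv2.INTER_CUBIC)
    m=(im[...,ch]>T).astype(np.uint8); m=cv2.morphologyEx(m,cv2.MORPH_OPEN,np.ones((5,5),np.uint8))
    _,L,st,ce=cv2.connectedComponentsWithStats(m,connectivity=4); i=L[(64,72) if n=='top' else (28,56)]
    c=(ce[i]+.5)/4-.5+np.array((x0,y0)); print(n,st[i]/4,c,onz(n,c,98).round(1))
E
```

```text
top [   0.      0.     40.     45.   5688.75] [289.69763239 186.64076577] [419.5 174.6  98. ]
side [  5.75   3.5   15.     7.5  338.  ] [312.9637574  170.98816568] [436.4 182.9  98. ]
```

>>> {"method": "move_arm", "body": {"gripper": [0, 0, 0, 0, 0], "delta_pos": [[0.1, -0.9, 0], [0.2, -1.8, 0], [0.3, -2.7, 0], [0.4, -3.6, 0], [0.5, -4.5, 0]], "twist": [-0.8, -1.6, -2.4, -3.2, -3.2]}}

```text
t: 5.97
position: [358.6, 25.2, 193.4]
tcp_rot: [0.981, 0.195, -0.001, -0.001]
contact_force: [2.1, 0.9, -0.3]
opening: 63.6
grip_force: 0.0
```

```bash
python3 - <<'E'
from h import *
s=ctrl.state();print(s['t'],s['position'],np.degrees(yaw(s)),s['qpos'],delta((436,181,150),np.radians(20)))
E
```

```text
5.9667 [358.63879845  25.2295716  193.36095104] 22.507927755329188 [-1.24945157e-01 -4.08730826e-02  1.94083322e+00  9.09318739e-04
  1.24305212e+00  1.05272039e+00] (array([ 3.277, -2.857,  1.084]), np.float64(0.5))
```

>>> {"method": "move_arm", "body": {"gripper": [0, 0, 0, 0, 0], "delta_pos": [[0.7, -0.6, 0.2], [1.3, -1.1, 0.4], [2, -1.7, 0.7], [2.7, -2.3, 0.9], [3.3, -2.9, 1.1]], "twist": [0, 0, 0, 0, 0]}}

```text
t: 6.38
position: [437.8, 182.7, 148.7]
tcp_rot: [0.981, 0.195, -0.001, -0.0]
contact_force: [0.5, 0.2, -0.1]
opening: 93.1
grip_force: 0.0
```

>>> {"method": "move_arm", "body": {"gripper": [0, 0, 0], "delta_pos": [[0, 0, 0], [0, 0, 0], [0, 0, 0]], "twist": [0, 0, 0]}}

```text
t: 6.63
position: [436.9, 180.1, 149.1]
tcp_rot: [0.981, 0.194, -0.001, 0.0]
contact_force: [-0.3, 0.0, -0.4]
opening: 93.8
grip_force: 0.0
```

```bash
python3 - <<'E'
from h import *
s=ctrl.state();print(s['t'],s['position'],np.degrees(yaw(s)),s['qpos'],s['opening'],delta((436,181.5,79)))
a=grab('top','t3.png');b=grab('side','s3.png')
L=cv2.INTER_CUBIC
f=lambda x,p:cv2.resize(x[p[1]-30:p[1]+30,p[0]-30:p[0]+30],(400,400),interpolation=L)
cv2.imwrite('pics/c3.png',np.hstack([f(b,[422,270]),f(b,[313,180])]))
E
```

```text
6.6333 [436.86287648 180.14897701 149.0733966 ] 22.416833308377885 [ 2.43934839e-01  1.74964721e-01  1.82034145e+00 -2.79323480e-04
  1.14897696e+00  1.42359832e+00] 93.80889509851146 (array([-0.007, -0.039,  1.752]), 0)
```

View pics/c3.png

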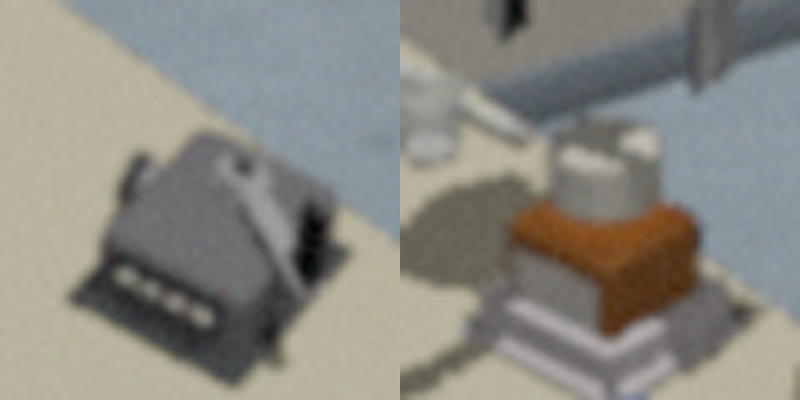

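The left crop shows the lever back at rest with its tab at (315,235). The right crop shows the fingers above the cap, straddling it at (505,15) and (712,45), and the cap centred at (605,160). I'll descend and grip.

>>> {"method": "move_arm", "body": {"gripper": [0, 0, 0, 0, 0], "delta_pos": [[0, -0.03, 0.5], [0, -0.03, 1], [0, -0.03, 1.5], [0, -0.03, 1.74], [0, -0.03, 1.74]], "twist": [0, 0, 0, 0, 0]}}

```text
t: 7.15
position: [435.8, 180.1, 78.5]
tcp_rot: [0.981, 0.193, -0.002, 0.0]
contact_force: [0.0, 0.0, 0.4]
opening: 94.1
grip_force: 0.0
```

>>> {"method": "move_arm", "body": {"gripper": [0.4, 0.4, 0.4, 0.4, 0.4], "delta_pos": [[0, 0, 0], [0, 0, 0], [0, 0, 0], [0, 0, 0], [0, 0, 0]], "twist": [0, 0, 0, 0, 0], "newtons": 5}}

```text
t: 7.57
position: [438.3, 181.7, 80.6]
tcp_rot: [0.981, 0.194, 0.001, 0.0]
contact_force: [1.1, 0.4, -0.5]
opening: 64.5
grip_force: 0.0
```

>>> {"method": "move_arm", "body": {"gripper": [0.5, 0.55, 0.6, 0.6, 0.6], "delta_pos": [[0, 0, 0], [0, 0, 0], [0, 0, 0], [0, 0, 0], [0, 0, 0]], "twist": [0, 0, 0, 0, 0], "newtons": 5}}

```text
t: 7.98
position: [437.8, 181.8, 80.1]
tcp_rot: [0.981, 0.194, 0.0, -0.0]
contact_force: [-1.0, 1.4, 1.1]
opening: 49.9
grip_force: 5.0
```

```bash
python3 - <<'E'
from h import *
s=ctrl.state();print(s)
E
```

```text
{'t': 7.9833, 'qpos': array([2.46409391e-01, 2.49343103e-01, 1.92146054e+00, 2.89315609e-04,
       9.70513059e-01, 1.42712906e+00]), 'joint_vel': array([-2.34427462e-04, -4.67700202e-05,  2.79795447e-04,  2.73867793e-04,
       -4.27991313e-06, -1.05896679e-04]), 'joint_torque': array([-4.76934258e-01, -3.28797162e+01, -1.82693088e+01, -2.59665661e-01,
       -1.88310826e-01,  2.08116893e-03]), 'position': array([437.82162144, 181.7761314 ,  80.06787314]), 'tcp_rot': array([ 9.81056056e-01,  1.93723985e-01,  1.31662486e-04, -1.26306660e-04]), 'contact_force': array([-1.04152962,  1.43591581,  1.10266284]), 'wrist_torque': array([0.18118208, 0.11850894, 0.01129776]), 'grip_force': 5.0000133365392685, 'opening': 49.90981820813726}
```

>>> {"method": "move_arm", "body": {"gripper": [0.6, 0.6, 0.6, 0.6, 0.6], "delta_pos": [[0, 0, 0], [0, 0, 0], [0, 0, 0], [0, 0, 0], [0, 0, 0]], "twist": [0, 0, 0, -0.7, -1.4], "newtons": 40}}

```text
t: 8.4
position: [437.9, 181.7, 80.1]
tcp_rot: [0.967, 0.254, 0.0, -0.0]
contact_force: [-0.0, 0.6, 3.2]
opening: 49.1
grip_force: 40.0
```

>>> {"method": "move_arm", "body": {"gripper": [0.6, 0.6, 0.6, 0.6, 0.6], "delta_pos": [[0, 0, 0], [0, 0, 0], [0, 0, 0], [0, 0, 0], [0, 0, 0]], "twist": [-0.7, -1.4, -2.1, -2.8, -3.5]}}

```text
t: 8.82
position: [437.9, 181.7, 80.1]
tcp_rot: [0.917, 0.398, 0.0, -0.0]
contact_force: [-0.4, 1.3, 3.6]
opening: 49.2
grip_force: 40.0
```

```bash
python3 - <<'E'
from h import *
s=ctrl.state();print(s['position'],np.degrees(yaw(s)),s['contact_force'],s['wrist_torque'],s['opening'],s['grip_force'])
E
```

```text
[437.9450388  181.74913007  80.08916007] 46.96749291617524 [-0.35535074  1.27833991  3.63207909] [ 0.17330301  0.13235014 -0.16282629] 49.21564217979119 40.00025689601898
```

>>> {"method": "move_arm", "body": {"gripper": [0.6, 0.6, 0.6, 0.6, 0.6], "delta_pos": [[0, 0, 0], [0, 0, 0], [0, 0, 0], [0, 0, 0], [0, 0, 0]], "twist": [-0.9, -1.8, -2.7, -3.6, -4.5]}}

```text
t: 9.23
position: [437.9, 182.3, 81.0]
tcp_rot: [0.822, 0.57, 0.001, -0.0]
contact_force: [-3.1, 1.9, 11.6]
opening: 48.5
grip_force: 40.0
```

>>> {"method": "move_arm", "body": {"gripper": [0.6, 0.6, 0.6, 0.6, 0.6], "delta_pos": [[0, 0, 0], [0, 0, 0], [0, 0, 0], [0, 0, 0], [0, 0, 0]], "twist": [-0.8, -1.6, -2.4, -3.2, -3.2]}}

```text
t: 9.65
position: [437.7, 182.6, 81.3]
tcp_rot: [0.735, 0.678, 0.001, -0.001]
contact_force: [-3.6, 2.8, 11.8]
opening: 49.2
grip_force: 40.0
```

```bash
python3 - <<'E'
from h import *
s=ctrl.state();print(s['position'],np.degrees(yaw(s)),s['contact_force'],s['wrist_torque'],s['opening'],s['grip_force'])
E
```

```text
[437.65857127 182.58480034  81.27123262] 85.42873756791504 [-3.64659263  2.80761715 11.80873517] [0.54383302 0.68348173 0.09662628] 49.223496460001506 40.00221133232117
```

The cap has turned 63°, the resisting torque is gone and the seal is pushing up with 12 N, so the threads have let go. I'll lift.

>>> {"method": "move_arm", "body": {"gripper": [0.6, 0.6, 0.6, 0.6, 0.6], "delta_pos": [[0, 0, -0.05], [0, 0, -0.1], [0, 0, -0.2], [0, 0, -0.3], [0, 0, -0.4]], "twist": [0, 0, 0, 0, 0]}}

```text
t: 10.07
position: [437.7, 181.2, 95.9]
tcp_rot: [0.735, 0.678, -0.0, 0.0]
contact_force: [0.4, 0.1, -0.1]
opening: 49.3
grip_force: 40.0
```

>>> {"method": "move_arm", "body": {"gripper": [0.6, 0.6, 0.6, 0.6, 0.6], "delta_pos": [[0, 0, -0.2], [0, 0, -0.4], [0, 0, -0.7], [0, 0, -0.85], [0, 0, -0.85]], "twist": [0, 0, 0, 0, 0]}}

```text
t: 10.48
position: [439.2, 181.8, 131.7]
tcp_rot: [0.735, 0.678, 0.002, 0.001]
contact_force: [1.5, -0.3, -0.7]
opening: 48.9
grip_force: 40.0
```

>>> {"method": "move_arm", "body": {"gripper": [0.6, 0.6, 0.6, 0.6, 0.6], "delta_pos": [[0, 0, 0], [0, 0, 0], [0, 0, 0], [0, 0, 0], [0, 0, 0]], "twist": [0, 0, 0, 0, 0]}}

```text
t: 10.9
position: [437.5, 181.5, 129.5]
tcp_rot: [0.735, 0.678, -0.0, -0.0]
contact_force: [0.1, -0.5, 0.4]
opening: 48.7
grip_force: 40.0
```

```bash
python3 - <<'E'
from h import *
b=grab('side','s4.png')
f=lambda x,p:cv2.resize(x[p[1]-30:p[1]+30,p[0]-30:p[0]+30],(400,400),interpolation=cv2.INTER_CUBIC)
cv2.imwrite('pics/c4.png',np.hstack([cv2.resize(b[140:260,270:390],(400,400)),f(b,[313,175])]))
s=ctrl.state();print(s['position'],s['tcp_rot'],s['contact_force'],s['wrist_torque'])
E
```

```text
[437.54041259 181.51852129 129.53438622] [ 7.35242788e-01  6.77803727e-01 -3.57979865e-04 -1.49767636e-04] [-0.05758228 -0.42568134 -0.21955065] [-0.0157782  -0.09498269 -0.0287596 ]
```

View pics/c4.png

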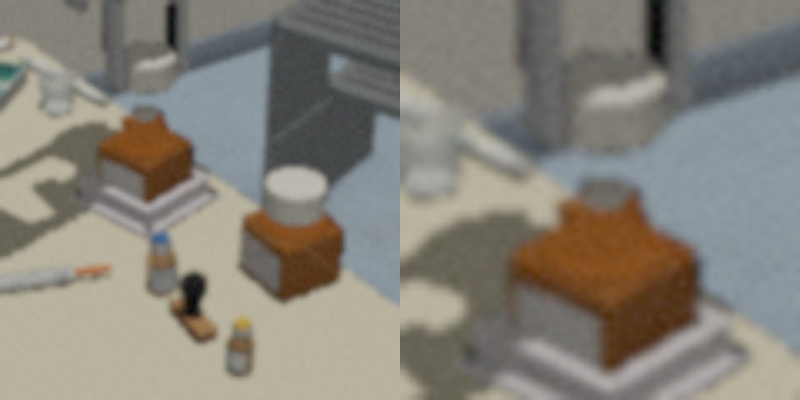

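The right crop shows the cap held level at (615,105), clear above the open jar's neck at (608,190). The jar is still seated in the nest, and the spare jar, vials and stamp are undisturbed. I'll hand in the job.

```bash
python3 -c "
from cell import ticket
print(ticket.close_job())"
```

```text
the job is handed in; nothing more can be done
None
```

The job is handed in, with no verdict reported back: the counter lever was pushed to its stop and sprang back, and the amber jar's cap is off and held level above its mouth, about 11 s into the 50 s allowed.

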